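# Set the range target for a distance-sensor reading

## Robot

A 6-joint arm with a two-finger parallel gripper is mounted at the origin on the work surface. World frame = base frame: x ahead of the robot, y to its left, z up, the work surface at z = 0. Lengths are in m, angles in rad, forces in N, time in s.
With the tool pointing down it reaches from about 0.4 to 0.925 m from the base axis. Payload 12.5 kg.
Tool frame: the origin (TCP) lies midway between the tips of the shut fingers; the grasp point (between the pads) lies 19 mm behind it (robot.tcp_to_grasp is the distance from the TCP to the grasp point, in m); x points along the fingers, y is the direction in which the jaws open and shut, and the axes are right-handed (so a half turn about x gives the same grasp; the last joint's range is limited). The gripper opens to 95 mm and grips with 3 to 60 N. Pads are 20 mm wide; open, the fingers measure 119 mm over their backs; the gripper's body (75 mm by 180 mm) begins 59 mm behind the grasp point.
Start: joints at [-1.209, 0.491, 1.559, -0, 1.092, -0.106], TCP at [0.282, -0.558, 0.215] pointing down, gripper open.
Joint ranges: [-3.1, 3.1], [-0.84, 2.19], [0.05, 2.79], [-1.13, 4.28], [0.06, 2.93], [-2.69, 2.69]. Speed limits (rad/s): [2.22, 2.22, 2.79, 3.14, 3.14, 3.14].

## Interface

Orientations are given as a unit quaternion [w, x, y, z].
In Python, from rig import robot gives the robot as it stands.
- The arm moves only by the tool step_arm, never from a script. Its argument "motion" is a list that holds one entry, the list of rows, each a list of 4 numbers: the shift along the tool's x, y, z in cm, then the turn about the tool's x in units of 6 degrees (1.0 is 6 degrees). In form: [[[dx, dy, dz, twist], ...]]. A call has 1 to 20 rows; each row shifts and turns the commanded pose from where the row before left it, along the tool's axes as they then stand; what a row does not reach is not made up. A row lasts 1/10 s, in which the tool goes at most 50 mm and 8.59 degrees, less where a joint would pass 70% of its speed; a pose out of reach is approached as far as the arm can. A call is refused whole if a number of a shift passes 5 or a number of a turn 1, either way. A call with a gripper value outside its range is refused whole. "hand" is the opening in per cent of the stroke, from 0 (shut) to 100 (fully open), set as the call begins (left out, the last holds). The fingers move at their own pace and stop on an object; "grip_force" is the grip in N (left out, the last holds). Time passes only in rows, so rows that do not move let the fingers close. It gives the time, the measured TCP pose, the force and the opening at its end, in the units of the state.
- robot.read_state(): the state, without advancing time (a new reading comes with each control period).
- robot.grab_frame(name): name is "scene" or "top" or "wrist"; returns a dict with "img" (420x560x3 uint8, red, green, blue), "fx", "fy", "cx", "cy" (pixels), "position" and "attitude" of the camera in the world. Camera axes: x right, y down, z forward; pixel columns grow to the right and rows downward; lengths in m; the calibration is good to about 2 mm. A picture is of the moment at which its call begins. There is no depth.
- robot.job_done(): hands the job in, once; it reports no verdict.
The state is a dict: "t": time; "qpos": joint angles; "qd": joint speeds; "tau": joint torques, N m; "tool_pos": TCP position; "tcp_rot": TCP orientation; "force": force on the tool from outside, world axes, zero at the start; "moment": the same for the moment, N m; "opening": opening from 0.0 (shut) to 1.0 (fully open).
Only numpy, scipy, OpenCV 4.12 (cv2) and the standard library are available. Lean on these libraries where they do the work, as an engineer would, in place of code of your own. Each camera call takes 0.05 s, during which the arm holds its last target. There are 200 camera calls.

## Task

Get the range stand ready for a reading of the little car's distance sensor: first flip the toggle switch over to its other side (on). Then pinch the lock button on the grey head of the telescoping target arm, draw the arm out until its pointer is in line with the marker clip on the scale, and finish while still gripping the head and holding the arm there against its spring, without letting go. Do not shift the marker clip, the car, the battery block or the small motors.

Things in the scene. Friction and masses are not known exactly. Their poses are not given: they have to be found in the camera images.
- stand: Range stand, fixed. Base plate 110x520x12 mm. Origin on the table under the tube axis; local +y: the way the arm slides out (robot's left at yaw 0), +x away from the robot. Square outer tube at local y -280 to -68 mm, top z 96 mm, collar top z 100 mm. Steel scale bar with black marks every 10 mm (long: 50) on the +x side, local x 75 to 125 mm, top z 22 mm.
- head (a point): Grey head at the arm's free end: its centre in x, y, at grip height 92 mm. Axes as stand. Block 36 (x) x 40 (y) mm, z 60 to 115 mm; the black lock button stands out of its +x face: together x -18 to +27 mm, +21 mm pinched in. Grip across x, one finger on the button, one on the -x face. White target plate (90 wide, 4 thick, z 60 to 110) rides 50 mm ahead in +y; tube collar ends 28 mm behind.
- lock_face (a point): Centre of the outer face of the black lock button (26 mm along y, 32 mm high, z 76 to 108 mm) on the head's +x face; it moves with the head and is pushed in along local -x.
- lock (a joint): Lock button travel in m: 0 out, 0.006 fully in. Spring from about 2 N at the start to about 6.3 N fully in. A latch under the head keeps the arm parked until the button is in by more than about 4 mm; a grip of 15 N or more presses it fully.
- boom (a joint): How far the telescoping arm is drawn out, m: 0 parked (start), 0.19 end stop. A return spring pulls it back towards 0 with about 2.6 N parked to 4 N drawn out; friction 0.4 N.
- pointer_tip (a point): Tip of the arm's thin dark pointer, which sticks out from under the head towards the scale: 70 mm in +x from the head's centre, 58 mm above the table (3 mm wide, 6 mm high). Axes as the stand.
- clip_tip (a point): Tip of the steel blade (4 mm thick) on the black marker clip (56x14x20 mm, top of blade z 60 mm) that sits on the scale bar; 75 mm in +x from the tube axis, 58 mm above the table, facing the pointer's path. The arm is right when the pointer tip has the same stand-local y as this point. Axes as the stand. The clip stays unless pushed.
- switch: Grey toggle switch box 70x90x35 mm, fixed near the robot on its left or right, turned up to 0.3 rad. Origin at the centre of its underside. The lever swings about the local x axis, 42 mm above the table over the box's centre: it starts leaning to local -y (off); on leans to local +y.
- toggle_tip (a point): Centre of the black T-bar (40 mm along the switch's local x, 16 mm thick) at the end of the lever, 65 mm from the hinge: at the start 37 mm to local -y of the box's centre and 96 mm above the table, 107 mm high at mid swing.
- toggle (a joint): Lever angle in rad: 0 off (start), 0.6 upright, 1.2 on. Past upright its weighted T-bar falls on by itself to that end and stays there; pushing it over takes under 2 N.
- tray: Clear parts tray 90 x 110 x 30 mm, fixed, on the other side from the switch. Origin at its underside.
- car: Small kit car 116 x 150 x 67 mm standing on the table beyond the open end of the stand, its sensor facing the target plate. Loose; origin on the table under its centre.
- motor_a: Yellow and black gear motor 66 x 22 x 20 mm lying between the robot and the stand. Loose; origin at its underside.
- motor_b: Same kind of gear motor, to the right of the robot. Loose.
- battery: Orange battery block 70 x 50 x 25 mm, right of the stand. Loose.
Not all that is in view belongs to the job. What is meant by the switch is not green or orange, and is the smaller of those in its own colour.

How it is judged:
By the outcome, as a careful person would: the job done as asked, in the order asked, and still so for the second after the job is handed in, while the arm keeps its last pose, push and grip.
It also fails if it takes over 51 s, if anything falls off the work surface, if the arm or the gripper's body presses on something with over 40 N, if the wrist force passes 120 N, or if a joint passes its speed limit or range.

## Working session

There is one attempt and no reset: what is moved stays moved. The work goes in short steps, Python scripts to look and compute and a tool call to move; the robot and the scene stay as the last step left them, time stands still between calls to the robot, and variables do not carry over. Pictures are saved under pics/ and viewed, about 8 in all and at most 12, crops included, and the job is handed in when it is done.

Besides the shell and the picture viewer there is one more tool, called after "Emit:" in YAML: its name, and indented under it one key for each argument. step_arm: Moves the arm, as the interface text tells. Its arguments: {"type":"object","properties":{"motion":{"type":"array"},"hand":{"type":"number"},"grip_force":{"type":"number"}},"required":["motion"]}

```bash
mkdir -p pics
cat > h.py <<'E'
import numpy as np,cv2
from rig import robot
from scipy.spatial.transform import Rotation as R
import pickle
def Rm(a):
    a=np.array(a,float)
    return a if a.shape==(3,3) else R.from_quat(a[[1,2,3,0]]).as_matrix()
def snap(cam,name):
    f=robot.grab_frame(cam); pickle.dump(f,open(f'pics/{name}.pkl','wb'))
    cv2.imwrite(f'pics/{name}.png',f['img'][:,:,::-1]); return f
def load(n): return pickle.load(open(f'pics/{n}.pkl','rb'))
def ray(f,u,v):
    d=Rm(f['attitude'])@np.array([(u-f['cx'])/f['fx'],(v-f['cy'])/f['fy'],1]); return np.array(f['position']),d
def atz(f,u,v,z):
    p,d=ray(f,u,v); return p+d*(z-p[2])/d[2]
def proj(f,P):
    c=Rm(f['attitude']).T@(np.array(P)-f['position']); return c[0]/c[2]*f['fx']+f['cx'],c[1]/c[2]*f['fy']+f['cy']
def crop(n,u0,v0,u1,v1,s,out):
    im=cv2.imread(f'pics/{n}.png')[v0:v1,u0:u1]; cv2.imwrite(f'pics/{out}.png',cv2.resize(im,None,fx=s,fy=s,interpolation=cv2.INTER_CUBIC))
E
python3 - <<'E'
from h import *
for c in("top","scene"):
    f=snap(c,c+'0'); print(c,f['position'],f['attitude'],f['fx'])
s=robot.read_state(); print(s['t'],s['tool_pos'],s['tcp_rot'],s['force'],s['opening'],robot.tcp_to_grasp)
E
```

```text
top [ 0.25999298 -0.08640592  1.331239  ] [ 0.06853819 -0.67534582  0.7304307  -0.07537594] 440.5738270893414
scene [ 0.98944659 -0.8615409   1.04147233] [-0.35327319  0.89114008  0.26585838 -0.10191534] 465.40107684946315
0.1 [ 0.28177107 -0.55762317  0.21411899] [-0.16354562 -0.68779515 -0.16425824  0.68790253] [ 0.02713437 -0.69956481 -0.26912152] 0.9982445497923262 0.0188
```

View pics/top0.png

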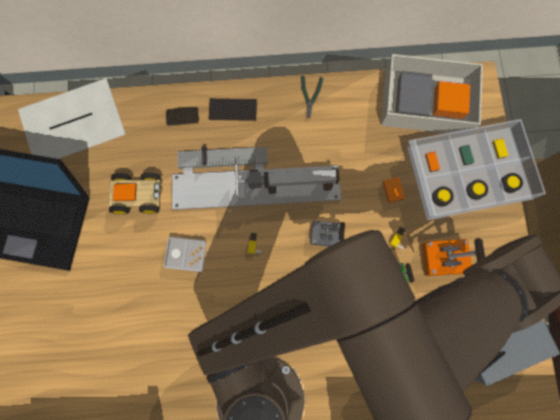

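View pics/scene0.png

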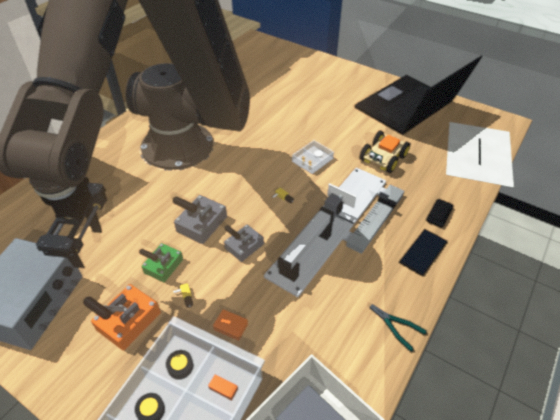

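The scene has four toggle switches (scene pixels): a large grey one (200,217), a small grey one (243,240), a green one (162,262) and an orange one (125,312). The target is neither green nor orange and is the smaller of its colour, so it should be the grey one at (243,240), which is top (327,233). I'll confirm that in a crop.

Run:
```python
from h import *
crop('scene0',150,180,290,280,5.5,'c1')
crop('top0',160,135,360,255,4,'c2')
```

```text
(no output)
```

View pics/c1.png

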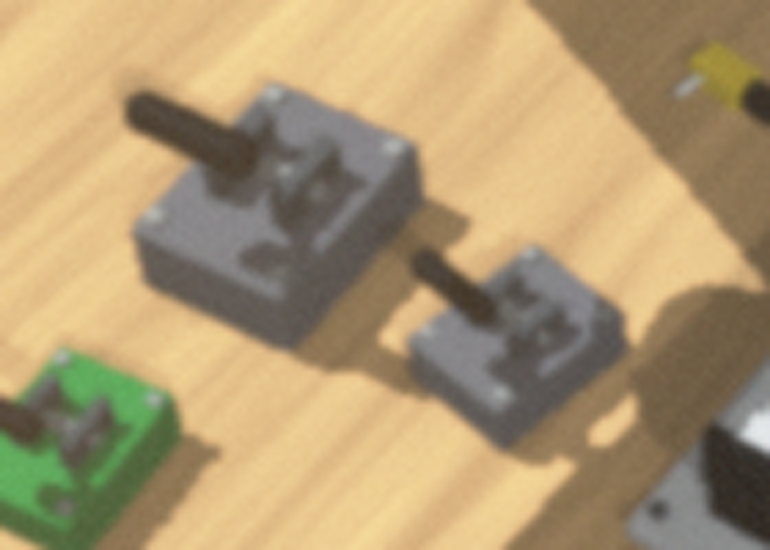

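View pics/c2.png

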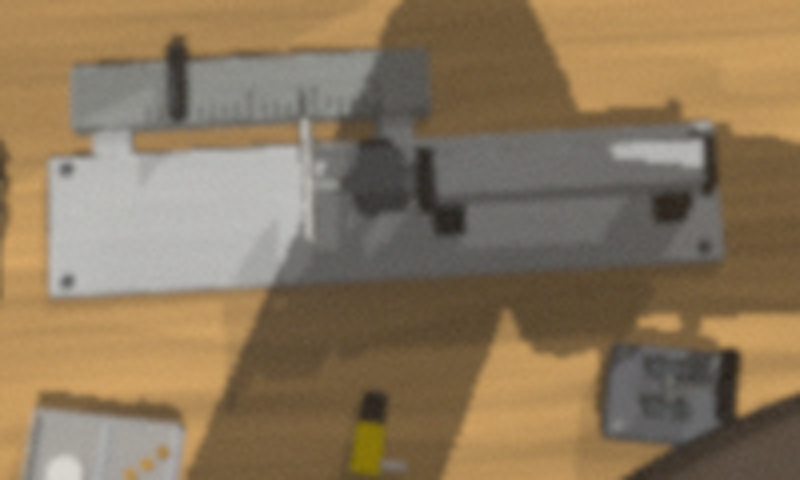

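Crop c1 confirms it: the grey switch at scene (243,240) is clearly smaller than the grey one at (200,217). Crop c2 shows its T-bar at about (728,385), the stand, the clip at (177,80) and the plate near (306,165).

Run:
```python
from h import *
np.set_printoptions(precision=4,suppress=True)
f=load('top0')
def p(n,u,v,z): print(n,atz(f,160+u/4-.375,135+v/4-.375,z))
for n,u,v,z in [('swTL',613,345,.035),('swBL',603,435,.035),('swTR',722,350,.035),('swBR',700,440,.035),('barT',738,352,.096),('barB',722,416,.096),
('baseTL',48,158,.012),('baseBL',48,297,.012),('baseBR',722,260,.012),('scTL',72,65,.022),('scTR',430,48,.022),('scBR',430,120,.022),('scBL',76,131,.022),
('tubeTR',712,122,.096),('tubeBR',707,187,.096),('tubeBL',428,203,.096),('plateT',304,90,.11),('plateB',308,240,.11),('clipT',176,38,.05),('clipB',178,118,.06)]: p(n,u,v,z)
g=load('scene0')
def p(n,u,v,z): print(n,atz(g,150+u/5.5-.4,180+v/5.5-.4,z))
for n,u,v,z in [('sw back',530,247,.035),('sw left',410,345,.035),('sw front',505,410,.035),('sw right',625,325,.035)]: p(n,u,v,z)
print(proj(g,[.5,-.25,.1]))
```

```text
swTL [ 0.4999 -0.194   0.035 ]
swBL [ 0.4329 -0.1804  0.035 ]
swTR [ 0.4898 -0.275   0.035 ]
swBR [ 0.4236 -0.2517  0.035 ]
barT [ 0.4766 -0.2774  0.096 ]
barB [ 0.4317 -0.2612  0.096 ]
baseTL [0.6862 0.2292 0.012 ]
baseBL [0.5753 0.2322 0.012 ]
baseBR [ 0.564  -0.2857  0.012 ]
scTL [0.7572 0.2061 0.022 ]
scTR [ 0.7494 -0.0739  0.022 ]
scBR [ 0.6906 -0.0697  0.022 ]
scBL [0.7031 0.2046 0.022 ]
tubeTR [ 0.6486 -0.2765  0.096 ]
tubeBR [ 0.5998 -0.2678  0.096 ]
tubeBL [ 0.6036 -0.0647  0.096 ]
plateT [0.6915 0.0189 0.11  ]
plateB [0.5791 0.0224 0.11  ]
clipT [0.7622 0.1196 0.05  ]
clipB [0.6945 0.1192 0.06  ]
sw back [ 0.4352 -0.1869  0.035 ]
sw left [ 0.4232 -0.2723  0.035 ]
sw front [ 0.4872 -0.2789  0.035 ]
sw right [ 0.5059 -0.2025  0.035 ]
(np.float64(250.51873505487063), np.float64(233.85419602990652))
```

```bash
python3 - <<'E'
from h import *
np.set_printoptions(precision=4,suppress=True)
g=load('scene0')
def p(n,u,v,z): print(n,atz(g,150+u/5.5-.4,180+v/5.5-.4,z))
for n,u,v,z in [('Lback',275,88,.05),('Lleft',137,235,.05),('Lfront',292,300,.05),('Lright',418,160,.05),('Ltip',140,105,.13),('tip',425,262,.096)]: p(n,u,v,z)
s=robot.read_state(); M=Rm(s['tcp_rot']); print(M, s['qpos'])
# helper for moves
def plan(t,psi):
    """target TCP, tool-y dir angle psi -> tool shifts"""
    pass
import math
print('tool y angle deg',math.degrees(math.atan2(M[1,1],M[0,1])))
E
cat >> h.py <<'E'
def togo(P,yd=None):
    "remaining shift in tool cm (and twist units so tool y points at angle yd deg in world)"
    s=robot.read_state(); M=Rm(s['tcp_rot']); tw=0
    if yd is not None:
        a=np.degrees(np.arctan2(M[1,1],M[0,1])); d=(yd-a+180)%360-180; tw=-d/6
        M=M@R.from_euler('x',tw*6,degrees=True).as_matrix()
    return np.round(M.T@(np.array(P)-s['tool_pos'])*100,2),round(tw,2)
E
```

```text
Lback [ 0.2615 -0.181   0.05  ]
Lleft [ 0.2706 -0.3011  0.05  ]
Lfront [ 0.3646 -0.2908  0.05  ]
Lright [ 0.3585 -0.1804  0.05  ]
Ltip [ 0.2723 -0.2816  0.13  ]
tip [ 0.432  -0.2635  0.096 ]
[[-0.0004  0.451  -0.8925]
 [ 0.0009 -0.8925 -0.451 ]
 [-1.     -0.001  -0.0001]] [-1.2086  0.4915  1.5594 -0.      1.0917 -0.1056]
tool y angle deg -63.19476013048506
```

```bash
python3 -c "
from h import *
print(togo([.447,-.317,.2],-11.2))"
```

```text
(array([  1.43,  11.54, -26.81]), np.float64(-8.67))
```

Emit:
step_arm:
  motion:
    - [[0,0,0,-0.97],[0,0,0,-0.97],[0,0,0,-0.97],[0,0,0,-0.97],[0,0,0,-0.97],[0,0,0,-0.97],[0,0,0,-0.97],[0,0,0,-0.97],[0,0,0,-0.97],[0,0,0,0]]
  hand: 0
  grip_force: 20

```text
t: 1.1
tool_pos: [0.2818, -0.5577, 0.2143]
tcp_rot: [0.451, 0.545, 0.451, -0.545]
force: [0.1, -0.1, 1.7]
opening: 0.215
```

```bash
python3 -c "
from h import *
print(togo([.447,-.317,.2],-11.2))"
```

```text
(array([  1.44,  11.53, -26.82]), np.float64(0.08))
```

Emit:
step_arm:
  motion:
    - [[0,1.15,-2.68,0],[0,1.15,-2.68,0],[0,1.15,-2.68,0],[0,1.15,-2.68,0],[0,1.15,-2.68,0],[0,1.15,-2.68,0],[0,1.15,-2.68,0],[0,1.15,-2.68,0],[0,1.15,-2.68,0],[0,1.15,-2.68,0],[0,0,0,0],[0,0,0,0]]

```text
t: 2.3
tool_pos: [0.4453, -0.316, 0.2146]
tcp_rot: [-0.45, -0.545, -0.45, 0.545]
force: [0.2, 0.1, 0.2]
opening: 0.002
```

```bash
python3 -c "
from h import *
f=snap('wrist','w1'); snap('top','top1'); print(togo([.447,-.317,.075]))
print(proj(f,[.455,-.27,.096]),proj(f,[.463,-.235,.035]),proj(f,[.447,-.317,.096]))
a=cv2.imread('pics/w1.png'); b=cv2.imread('pics/top1.png')[150:290,260:420]
b=cv2.resize(b,(480,420),interpolation=cv2.INTER_CUBIC); a=cv2.resize(a,(480,360)); a=cv2.copyMakeBorder(a,0,60,0,0,0); a=np.hstack([a,b]);cv2.imwrite('pics/m1.png',cv2.resize(a,(800,350)))
"
```

```text
(array([13.96,  0.23, -0.03]), 0)
(np.float64(279.8428292380562), np.float64(148.47074920876673)) (np.float64(281.03732116617533), np.float64(105.60724540077659)) (np.float64(281.0182414238297), np.float64(204.26512361288388))
```

View pics/m1.png

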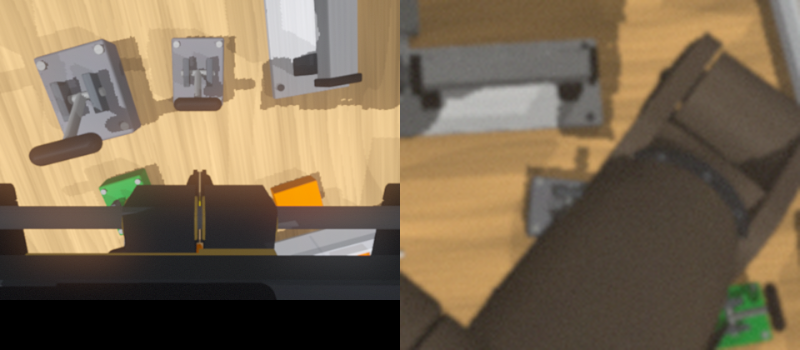

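Emit:
step_arm:
  motion:
    - [[2.3,0,0,0],[2.3,0,0,0],[2.3,0,0,0],[2.3,0,0,0],[2.3,0,0,0],[2.3,0,0,0],[0,0,0,0],[0,0,-0.8,0],[0,0,-0.8,0],[0,0,-0.8,0],[0,0,-0.8,0],[0,0,-0.8,0],[0,0,-0.8,0],[0,0,-0.8,0],[0,0,-0.8,0],[0,0,-0.8,0],[0,0,-0.8,0],[0,0,-0.3,0],[0,0,0,0]]

```text
t: 4.3
tool_pos: [0.4608, -0.2342, 0.0766]
tcp_rot: [-0.451, -0.545, -0.451, 0.545]
force: [0.1, 0.6, 0.5]
opening: 0.004
```

Emit:
step_arm:
  motion:
    - [[0,0,1.0,0],[0,0,1.0,0],[-3.5,0,0.5,0],[-4,0,0,0],[-4,0,0,0],[-3,0,0,0],[0,0,0,0]]

```text
t: 5.0
tool_pos: [0.4569, -0.2612, 0.2255]
tcp_rot: [0.453, 0.546, 0.448, -0.545]
force: [-0.2, -0.2, -0.5]
opening: 0.004
```

```bash
python3 -c "
from h import *
snap('scene','s2');crop('s2',150,180,290,280,5.5,'c3')
print(togo([.628,0.0,.25],-1.3))"
```

```text
(array([ -2.68,  16.59, -26.44]), np.float64(-1.6))
```

View pics/c3.png

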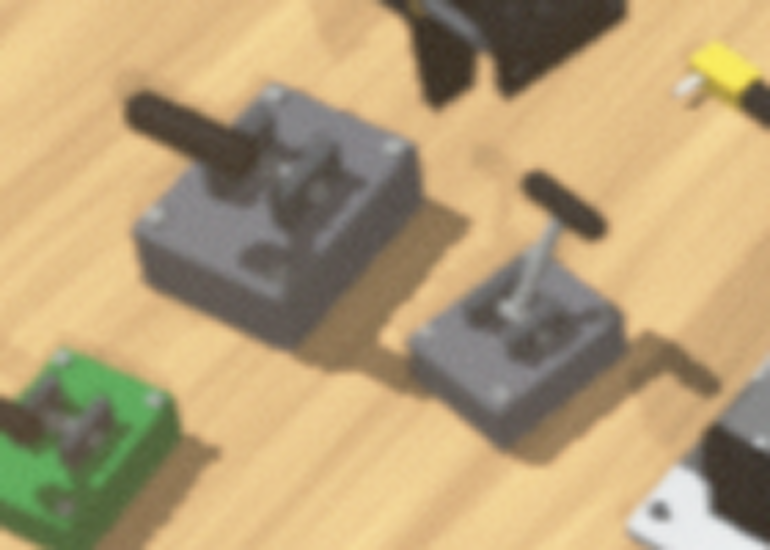

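Crop c3 shows the small grey switch with its lever now leaning to the on side, with the T-bar at (565,205). Next I'll move above the head and look with the wrist camera.

Emit:
step_arm:
  motion:
    - [[-2,0,0,-0.8],[-2,0,0,-0.8],[-1.5,1.6,-1.7,0],[-1.5,1.6,-1.7,0],[0,1.6,-1.7,0],[0,1.6,-1.7,0],[0,1.6,-1.7,0],[0,1.6,-1.7,0],[0,1.6,-1.7,0],[0,1.6,-1.7,0],[0,1.6,-1.7,0],[0,1.6,-1.7,0],[0,0.5,-1.5,0],[0,0,0,0],[0,0,0,0]]
  hand: 100

```text
t: 6.55
tool_pos: [0.6243, -0.0782, 0.291]
tcp_rot: [-0.494, -0.505, -0.495, 0.506]
force: [0.2, -0.3, -0.4]
opening: 0.999
```

```bash
python3 -c "
from h import *
f=snap('wrist','w2'); s=robot.read_state(); print(s['tool_pos'],togo([.628,-.03,.078],-1.3))
for P in ([.625,-.03,.115],[.652,-.03,.092],[.6945,-.03,.058],[.6945,.119,.06]): print(proj(f,P))
crop('w2',0,0,560,420,1.42,'m2')"
```

```text
[ 0.62432312 -0.07845081  0.29130317] (array([21.33,  0.27, -4.86]), np.float64(0.01))
(np.float64(278.61112904953313), np.float64(142.07102283288037))
(np.float64(304.3415260105933), np.float64(139.9653052375736))
(np.float64(339.39211253457444), np.float64(137.23184525084835))
(np.float64(343.027642485205), np.float64(-10.147404054833885))
```

View pics/m2.png

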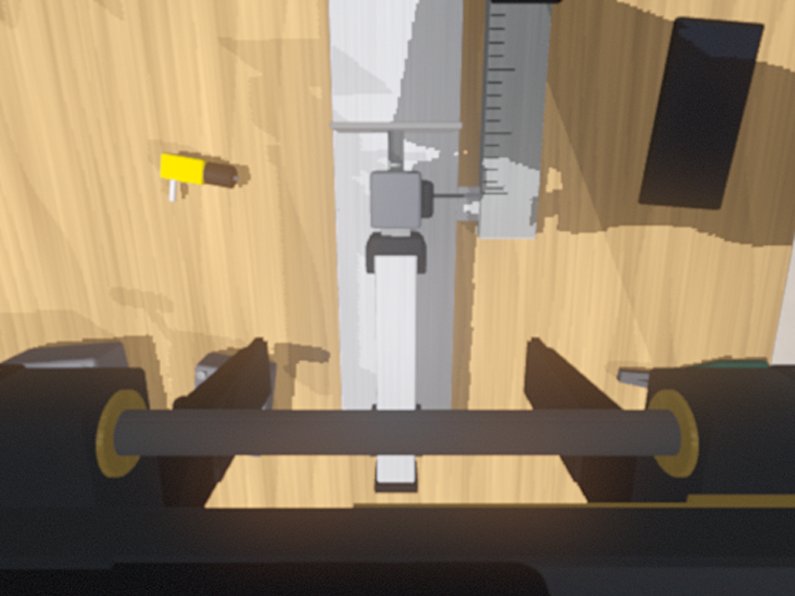

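The wrist view (m2) shows the head top centred at (396,200), the button to its right at (427,198), the pointer tip at (484,195) and the clip at the top edge, about (525,0). These match the predictions to about 1 px. I'll lower onto the head and pinch.

Emit:
step_arm:
  motion:
    - [[0,0.1,-2.5,0],[0,0.1,-2.45,0],[2.5,0,0,0],[3,0,0,0],[3,0,0,0],[3,0,0,0],[3,0,0,0],[3,0,0,0],[2.5,0,0,0],[1.8,0,0,0],[0,0,0,0],[0,0,0,0]]

```text
t: 7.8
tool_pos: [0.6279, -0.0291, 0.0742]
tcp_rot: [0.495, 0.505, 0.494, -0.505]
force: [-0.0, -0.5, 0.3]
opening: 0.995
```

```bash
python3 -c "
from h import *
s=robot.read_state(); print(s['tool_pos'],s['force'],togo([.627,-.029,.073],-1.3))"
```

```text
[ 0.62794948 -0.02907601  0.07419847] [-0.0077942  -0.49276598  0.34561345] (array([ 0.12, -0.1 , -0.01]), np.float64(0.01))
```

Emit:
step_arm:
  motion:
    - [[0,-0.1,0,0],[0,0,0,0],[0,0,0,0],[0,0,0,0],[0,0,0,0],[0,0,0,0],[0,0,0,0],[0,0,0,0],[0,0,0,0],[0,0,0,0],[0,0,0,0],[0,0,0,0]]
  hand: 0
  grip_force: 25

```text
t: 9.0
tool_pos: [0.6253, -0.0283, 0.0736]
tcp_rot: [-0.494, -0.504, -0.496, 0.506]
force: [-10.9, -1.5, 6.0]
opening: 0.405
```

Emit:
step_arm:
  motion:
    - [[0,-0.1,0,0],[0,-0.05,0,0],[0,0,-0.5,0],[0,0,-1,0],[0,0,-1,0],[0,0,-1,0],[0,0,-1,0],[0,0,-1,0],[0,0,-1,0],[0,0,-1,0],[0,0,-1,0],[0,0,-1,0],[0,0,-1,0],[0,0,-0.5,0],[0,0,0,0],[0,0,0,0],[0,0,0,0]]

```text
t: 10.7
tool_pos: [0.6274, 0.0816, 0.0736]
tcp_rot: [-0.495, -0.505, -0.495, 0.506]
force: [-4.5, -3.0, 1.7]
opening: 0.4
```

```bash
python3 -c "
from h import *
f=snap('wrist','w3');snap('scene','s3'); s=robot.read_state(); print(s['tool_pos'],s['force'],s['opening'])
for P in ([.6945,.082,.058],[.6945,.119,.06]): print(proj(f,P))
crop('w3',230,0,510,210,2.8,'m3')"
```

```text
[0.62742181 0.08151298 0.07365888] [-4.91861427 -2.33319363  3.4494106 ] 0.3955511042381638
(np.float64(395.32391138926437), np.float64(243.65595215656336))
(np.float64(400.9421039068777), np.float64(180.6596670325231))
```

View pics/m3.png

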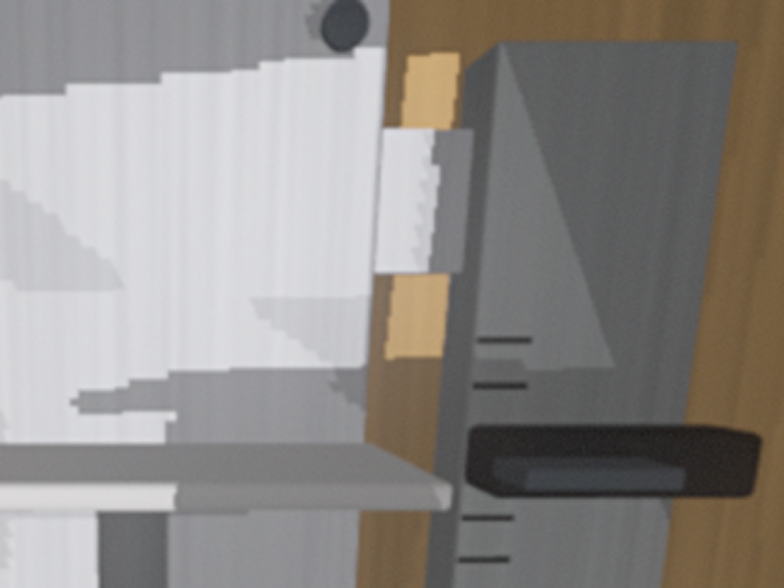

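The scene shows the arm drawn out about 110 mm, with the clip at m3 (610,460) still ahead of the plate. I'll advance another 3 cm and compare the two tips directly.

Emit:
step_arm:
  motion:
    - [[0,0,-0.5,0],[0,0,-0.5,0],[0,0,-0.5,0],[0,0,-0.5,0],[0,0,-0.5,0],[0,0,-0.5,0],[0,0,0,0],[0,0,0,0],[0,0,0,0]]

```text
t: 11.7
tool_pos: [0.628, 0.1115, 0.0737]
tcp_rot: [-0.495, -0.505, -0.495, 0.506]
force: [-4.7, -3.2, 2.6]
opening: 0.402
```

```bash
python3 -c "
from h import *
f=snap('wrist','w4');snap('top','top4'); s=robot.read_state(); print(s['tool_pos'],s['force'],s['opening'])
for P in ([.6945,.112,.058],[.6945,.119,.06]): print(proj(f,P))
crop('w4',340,150,480,255,5.7,'m4')"
```

```text
[0.62801084 0.11148486 0.07366943] [-4.59511608 -2.94459538  2.85668103] 0.39999128085527336
(np.float64(394.27863432706954), np.float64(243.58401552267415))
(np.float64(396.2111262354339), np.float64(233.1579066759118))
```

View pics/m4.png

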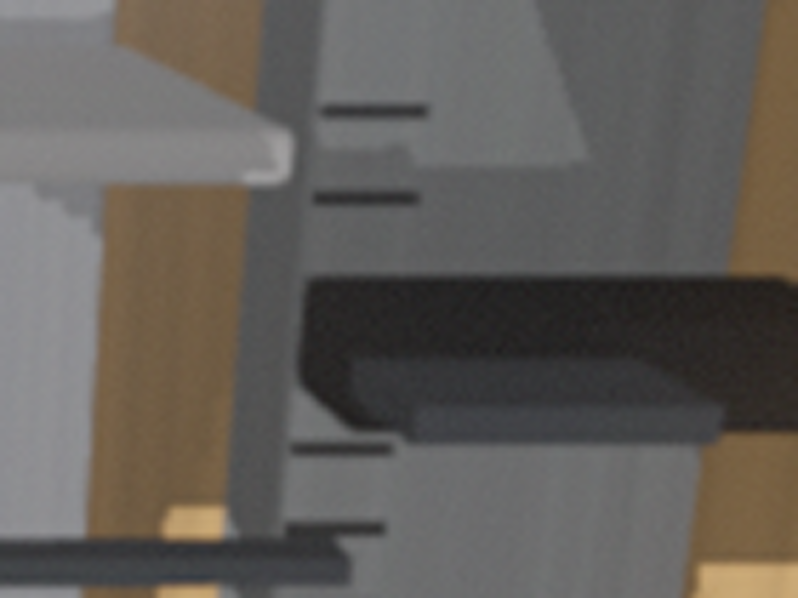

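```bash
python3 -c "
from h import *
f=load('w4'); print(f['position'])
im=cv2.cvtColor(f['img'],cv2.COLOR_RGB2GRAY)
print(im[210:232,420], im[238:258,390])
q=lambda u,v,z:atz(f,340+(u+.5)/5.7-.5,150+(v+.5)/5.7-.5,z)
for n,u,v,z in [('blade far',430,405,.06),('blade near',430,440,.06),('ptr far',340,558,.061),('ptr near',345,585,.061)]: print(n,q(u,v,z))
"
```

```text
[0.63018334 0.18380862 0.24468356]
[ 38  39  40  49  53  53  56  56  57  51  52  62  64  66  66  67  63  76
 101 112 110 110] [114 115 112  90  66  60  59  55  51  55  65  68  68  67  83 108 113  81
  50  67]
blade far [0.70450657 0.12615006 0.06      ]
blade near [0.70479149 0.12254952 0.06      ]
ptr far [0.69642373 0.11074179 0.061     ]
ptr near [0.69711633 0.10785323 0.061     ]
```

The wrist camera sits ahead of the tool, so each light strip is a top face. The blade tip is centred at m4 (412,422) and the pointer tip at (345,572), which leaves about 15 mm to go.

Emit:
step_arm:
  motion:
    - [[0,0,-0.4,0],[0,0,-0.4,0],[0,0,-0.4,0],[0,0,-0.3,0],[0,0,0,0],[0,0,0,0],[0,0,0,0],[0,0,0,0]]

```text
t: 12.6
tool_pos: [0.6283, 0.1264, 0.0737]
tcp_rot: [-0.495, -0.505, -0.495, 0.506]
force: [-5.7, -2.5, 3.4]
opening: 0.4
```

```bash
python3 -c "
from h import *
f=snap('wrist','w5'); s=robot.read_state(); print(s['tool_pos'],s['force'],s['opening'])
crop('w5',370,220,450,275,10,'m5')"
```

```text
[0.62831538 0.12642745 0.07364184] [-5.17151605 -3.13589025  4.05404056] 0.40155769918233314
```

View pics/m5.png

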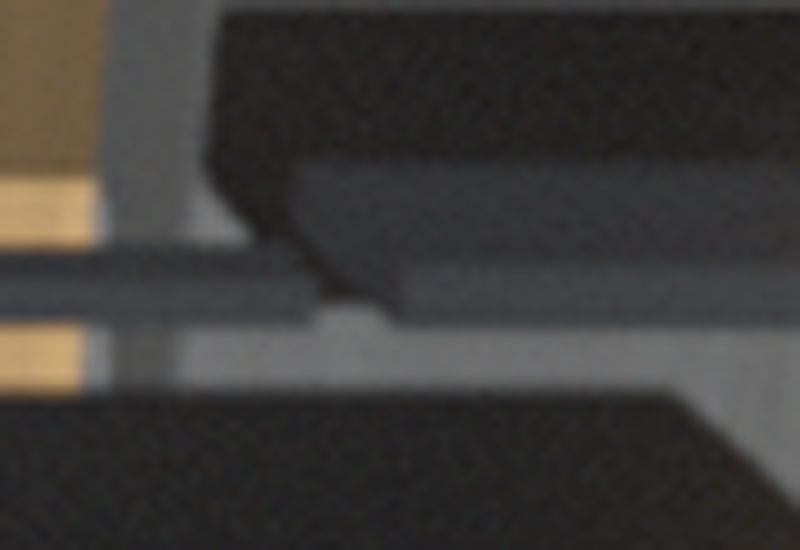

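In m5 the pointer's top strip spans rows 276–325 and the blade's 262–325. Allowing for the widths, the pointer is about 0.3 mm short, so I'll nudge it, let it hold and check again.

Emit:
step_arm:
  motion:
    - [[0,0,-0.03,0],[0,0,0,0],[0,0,0,0],[0,0,0,0],[0,0,0,0],[0,0,0,0],[0,0,0,0],[0,0,0,0]]

```text
t: 13.45
tool_pos: [0.6283, 0.1267, 0.0736]
tcp_rot: [-0.495, -0.505, -0.495, 0.506]
force: [-5.2, -4.4, 3.6]
opening: 0.398
```

```bash
python3 -c "
from h import *
f=snap('wrist','w6');g=snap('scene','s6'); s=robot.read_state(); print(s['t'],s['tool_pos'],s['force'],s['opening'])
a=cv2.imread('pics/s6.png'); b=cv2.imread('pics/w6.png')[220:275,370:450]
b=cv2.resize(b,(240,165),interpolation=cv2.INTER_CUBIC); b=cv2.copyMakeBorder(b,0,255,0,0,0)
cv2.imwrite('pics/m6.png',np.hstack([a,b]))"
```

```text
13.55 [0.62830822 0.12667325 0.07365811] [-5.13834269 -2.98561083  3.23807312] 0.3995668296230797
```

View pics/m6.png

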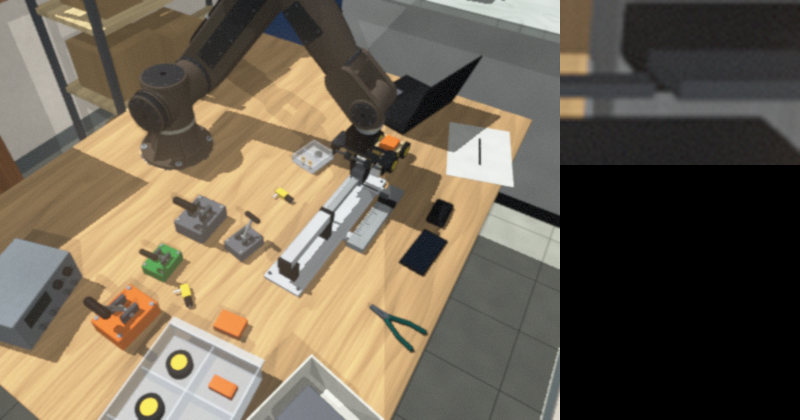

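The scene (m6) shows the switch on at (245,235), the arm drawn out and held at (370,175), the car and loose parts apparently where they started, and the pointer level with the blade in the inset.

```bash
python3 -c "
from h import *
print(robot.job_done())"
```

```text
the job is handed in; nothing more can be done
None
```

I flipped the smaller grey toggle switch to on. I then pinched the lock on the grey head at 25 N, drew the arm out about 155 mm to the marker clip, and handed the job in at about 13.6 s, still gripping.

**Last checks:**
- **Switch:** the final picture shows the lever still leaning to the on side.
- **Lock button:** the jaw opening is about 38 mm; fully pressed would be 39 mm, so the button is in.
- **Alignment:** the enlarged view showed the pointer about 0.3 mm short of the clip blade, so I nudged it 0.3 mm. In the last picture the two look level, to about half a millimetre.
- **Stability:** the pose stayed steady. The wrist reading is about -5 N in x, -3 N in y and +3 N in z. The y part is about what the return spring should give, and the x part is a small off-centre load from the pinch that I left.
- **Other objects:** the clip, car, battery block and motors look unmoved. I judged this by eye; the car is partly hidden by the gripper in the last picture.

My first estimate of the clip's position, from the top camera, was about 5 mm off. I used the wrist camera's direct comparison of the two tips instead.

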